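Set the sample carriage of a photometer bench and trip the shutter

TASK

Set up the photometer bench: swing the carriage's clamp lever back until the carriage is loose, slide the carriage along the rail until its index points exactly at the pointed tab, and swing the lever forward again until it bites firmly, without forcing it. Then press the shutter paddle on the lamp housing fully down to its stop and let it spring up again. Leave the glassware and other things round it where they stand.

Things in the scene. Friction and masses are not known exactly. Their poses are not given: they have to be found in the camera images.
- bench_rail: photometer bench bolted to the worktop: aluminium base plate 104 (x) x 500 (y) x 8 mm high with two steel rail bars along it, 360 mm long, 56 mm over both, top at z = 22 mm. Origin under the middle of the plate; x points away from the robot, y runs along the rail to the left, z up
- lamp_top (a point): middle of the top of the grey lamp housing at the right end of the bench (74 x 66 mm, top at z = 64 mm, y = -180 to -246 mm in the bench frame); the shutter paddle is on top of it
- detector_top (a point): middle of the top of the grey detector at the left end of the bench (64 x 56 mm, top at z = 68 mm, y = 187 to 243 mm in the bench frame), with a black knob up to 78 mm
- carriage (a joint): place of the sample carriage along the rail's y, in m, 0 at the rail's middle, ends at +-0.110. Dark steel block 110 mm long (y), 76 mm wide, z = 10 to 38 mm. With the clamp loose it has a dry drag of 3.5 N and stays where it is left. On it: the clamp lever, and 36 mm to the right (-y) of its middle a holder of 23 mm with a short glass tube, top at 92 mm
- carriage_left (a point): on the carriage's left end face (to +y), in its middle, 33 mm above the worktop; the face reaches 38 mm width either side and can be pushed with the fingertips just above the rail bars (z = 25 to 38 mm); the gripper's body then clears the lever by a few mm only
- carriage_right (a point): the same on the carriage's right end face (to -y)
- pointer_tip (a point): downward tip of the small pointed steel index on the carriage's front, at the carriage's middle (x = -49, z = 23 mm in the bench frame)
- square_tab: steel tab with a flat square top, 14 mm wide, on the front edge of the base plate, on the other side of the start from the mark: not the mark; origin under it
- mark_tab: the pointed steel tab itself, 14 mm wide, standing on the base plate; origin under its middle, 13 mm under its tip; axes as the bench's
- mark_tip (a point): upward tip of the pointed steel tab (14 mm wide) on the front edge of the base plate: the mark. Tip at x = -49, z = 21 mm in the bench frame, just under the path of the carriage's index; axes as the bench's. It lies 35 to 95 mm left or right of the index's start
- clamp_lever (a joint): angle of the clamp lever, rad: 0 upright, positive leaning to the front (to the robot, -x of the bench), which clamps; negative leaning back; range -0.7 to 1.5. It stays where it is left. At 0 or below it is always loose. Loose it takes about 2.5 N at the ball to swing; once the cam bites the force rises steeply
- lever_knob (a point): centre of the lever's black ball, 22 mm across, 62 mm from the pivot on a stem 9 mm thick. 6 to 12 N here clamps well (the lever creeps back a little when let go, and stays clamped); over 25 N is forcing it
- lever_pivot (a point): pivot of the clamp lever, axis along the rail, 42 mm above the worktop, 8 mm left (+y) of the carriage's middle, between two cheeks 30 mm long (x), 32 mm over both, up to z = 53 mm
- clamp_cam: eccentric steel cam, 28 mm across, turning with the lever inside the carriage; origin on the pivot. It presses on a brake strip in the rail's groove (friction 0.2). The strip is worn unevenly: the lever angle at which the cam bites lies anywhere from 0.1 to 0.7 rad at the mark, other than at the start, so it must be felt
- paddle (a joint): angle of the shutter paddle, rad: 0 up (at rest), 0.2 down on its stop. Black plate 66 (x) x 42 (y) x 6 mm, hinged at its back edge, its front edge standing up; a spring drives it back up. About 2.6 N on the pad starts it, about 5 N holds it on its stop
- paddle_pad (a point): middle of the top of the rubber pad (18 x 42 mm) at the front of the paddle, where it is pressed, 55 mm in front of the hinge; goes down 11 mm from rest to stop
- crucible: small white porcelain crucible, 45 mm wide, 36 mm high, origin under its foot; bystander
- cork: cork stopper, 29 mm wide, 26 mm high, origin under its foot; bystander
- erlenmeyer: conical flask, 64 mm wide, 102 mm high, origin under its foot; bystander
- reagent_bottle: small reagent bottle with a black cap, 49 mm wide, 95 mm high, origin under its foot; bystander
- flask: round flask with a long neck, 100 mm wide, 198 mm high, origin under its foot; bystander
- white_lid: white screw lid lying upside down, 82 mm wide, 15 mm high, origin under it; bystander

How it is judged:
By the outcome, as a careful person would: the job done as asked, in the order asked, and still so for the second after the job is handed in, with the robot touching nothing.
It also fails if it takes over 64 s, if anything falls off the work surface, if the arm or the gripper's body presses on something with over 40 N, if the wrist force passes 120 N, or if a joint passes its speed limit or range.

ROBOT

A 6-joint arm with a two-finger parallel gripper is mounted at the origin on a cart in front of the work surface, level with it; the furniture and walls round the work are solid. World frame = base frame: x ahead of the robot, y to its left, z up, the work surface at z = 0. Lengths are in m, angles in rad, forces in N, time in s.
With the tool pointing down it reaches from about 0.3 to 0.775 m from the base axis. Payload 14.6 kg.
Tool frame: the origin (TCP) lies between the finger pads; the fingertips stand ctrl.tip_extent ahead of it and the grasp point (between the pads) lies 3 mm ahead of it (ctrl.tip_extent is the distance from the TCP to the fingertips, in m); z points along the fingers, y is the line along which they close (so a half turn about z gives the same grasp; the last joint's range is limited). The gripper opens to 94 mm and grips with 3 to 60 N. Pads are 16 mm wide; open, the fingers measure 119 mm over their backs; the gripper's body (75 mm by 177 mm) begins 78 mm behind the grasp point.
Start: joints at [-1.286, 0.3, 1.521, -0, 1.321, -0.067], TCP at [0.19, -0.516, 0.227] pointing down, gripper open.
Joint ranges: [-3.03, 3.03], [-0.79, 2.21], [0.23, 2.52], [-1.04, 4.18], [0, 3.07], [-2.55, 2.55]. Speed limits (rad/s): [2.22, 2.22, 2.57, 3.14, 3.14, 3.14].

INTERFACE

Orientations are given as [roll, pitch, yaw] about the fixed x, y, z axes, in that order (R = Rz(yaw) Ry(pitch) Rx(roll)).
In Python, from station import ctrl gives the robot as it stands.
- The arm moves only by the shell command python3 shift.py 'ROWS' [OPENING] [FORCE]. ROWS is a JSON list of rows, 1 to 10 of them, each of 6 numbers: dx, dy, dz in m, then a rotation vector rx, ry, rz in rad; each row shifts and turns the commanded pose from where the row before left it, along the tool's axes as they then stand; what a row does not reach is not made up. A row lasts 1/10 s, in which the tool goes at most 0.05 m and 0.15 rad, less where a joint would pass 70% of its speed; a pose out of reach is approached as far as the arm can. OPENING is the finger opening in m, set as the command begins (- or left out keeps the last). The fingers move at their own pace and stop on an object; FORCE is the grip in N (left out, the last holds). Time passes only in rows, so rows that do not move let the fingers close. It prints the time, the measured TCP pose, the force, the opening and the grip force at its end.
- ctrl.get_obs(): the state, without advancing time (a new reading comes with each control period).
- ctrl.camera(name): name is "side" or "top" or "wrist"; returns a dict with "pixels" (384x512x3 uint8, blue, green, red), "fx", "fy", "cx", "cy" (pixels), "extrinsics" (4x4, takes a point from camera to world coordinates). Camera axes: x right, y up, looking along -z (the intrinsics and any distortion apply to the point x, -y, -z); pixel columns grow to the right and rows downward; lengths in m; the calibration is good to about 2 mm. A picture is of the moment at which its call begins. There is no depth.
- ctrl.hand_in(): hands the job in; it is judged then, once.
The state is a dict: "time_s": time; "qpos": joint angles; "joint_vel": joint speeds; "tau": joint torques, N m; "ee_pos": TCP position; "eef_rot": TCP orientation; "force": force on the tool from outside, world axes, zero at the start; "moment": the same for the moment, N m; "grip_width": finger opening in m; "grip_force": force on a finger pad.
Only numpy, scipy, OpenCV 4.12 (cv2) and the standard library are available. Lean on these libraries where they do the work, as an engineer would, in place of code of your own. Each camera call takes 0.05 s, during which the arm holds its last target. There are 200 camera calls.

## Working session

There is one attempt and no reset: what is moved stays moved. The work goes in short steps, Python scripts to look and compute and a shell command to move; the robot and the scene stay as the last step left them, time stands still between calls to the robot, and variables do not carry over. Pictures are saved under pics/ and viewed, at most 10 in all, crops included, and the job is handed in when it is done.

```bash
ls; mkdir -p pics; python3 - <<'E'
from station import ctrl
import cv2,numpy as np
for n in("top","side"):
    c=ctrl.camera(n);cv2.imwrite(f"pics/{n}0.png",c["pixels"])
    print(n,c["fx"],c["fy"],c["cx"],c["cy"],np.round(c["extrinsics"],4).tolist(),[k for k in c])
o=ctrl.get_obs();print(o,ctrl.tip_extent)
E
```

```text
pics
shift.py
station.py
top 394.7046082318276 394.7046082318276 259.16269892175853 194.8359695232919 [[0.019, 0.9942, -0.1062, 0.4668], [-0.9997, 0.0172, -0.0173, 0.0087], [-0.0154, 0.1065, 0.9942, 0.9192], [0.0, 0.0, 0.0, 1.0]] ['pixels', 'fx', 'fy', 'cx', 'cy', 'extrinsics']
side 437.23882841430077 437.23882841430077 249.05337257574 186.2388837075277 [[-0.837, 0.2066, -0.5067, 0.0482], [-0.5472, -0.3111, 0.777, 0.8342], [0.0029, 0.9276, 0.3735, 0.4843], [0.0, 0.0, 0.0, 1.0]] ['pixels', 'fx', 'fy', 'cx', 'cy', 'extrinsics']
{'time_s': 0.1, 'qpos': array([-1.28557078e+00,  3.00429658e-01,  1.52148627e+00,  1.23940589e-07,
        1.32070924e+00, -6.65875057e-02]), 'joint_vel': array([ 0.00186278, -0.00207767, -0.00209645,  0.00029742,  0.00060814,
       -0.0006824 ]), 'tau': array([ 3.88466506e-03, -5.32641149e+01, -3.53280830e+01,  7.10632140e-02,
        2.35742319e-02, -5.54909207e-05]), 'ee_pos': array([ 0.18947684, -0.51611614,  0.22694916]), 'eef_rot': array([-3.14056243e+00, -6.88219419e-05,  3.51812987e-01]), 'force': array([ 0.49062853, -0.38277995, -0.78223346]), 'moment': array([-0.00617246,  0.04638642, -0.00831718]), 'grip_force': 0.0, 'grip_width': 0.09421046428357271} 0.022
```

View pics/top0.png

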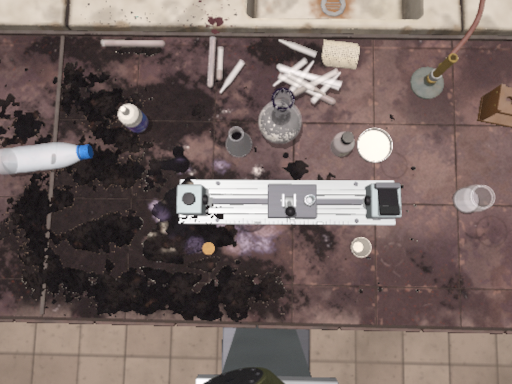

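View pics/side0.png

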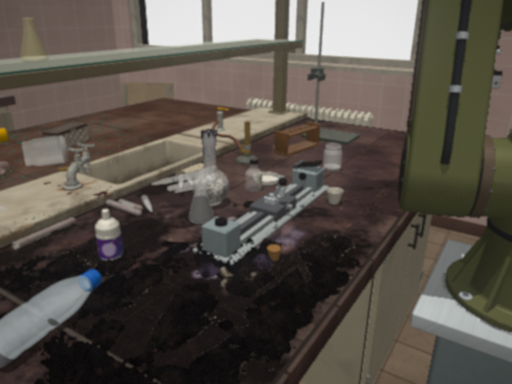

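The top view shows the bench at cols 178–400, rows 180–226, with the detector on the left, the lamp on the right and the carriage at cols 268–316. The lever ball is at about (291,211). Next I'll take a magnified crop.

```bash
cat > h.py <<'E'
import numpy as np,cv2
from station import ctrl
def cam(n,name=None):
    c=ctrl.camera(n)
    if name: cv2.imwrite(f"pics/{name}.png",c["pixels"])
    return c
def ray(c,u,v):
    E=np.array(c["extrinsics"]);d=np.array([(u-c["cx"])/c["fx"],-(v-c["cy"])/c["fy"],-1.])
    return E[:3,3],E[:3,:3]@d
def at(c,u,v,z):
    o,d=ray(c,u,v);return o+d*(z-o[2])/d[2]
def proj(c,P):
    E=np.array(c["extrinsics"]);p=E[:3,:3].T@(np.array(P)-E[:3,3])
    return np.array([c["cx"]-c["fx"]*p[0]/p[2],c["cy"]+c["fy"]*p[1]/p[2]])
E
python3 - <<'E'
from h import *
i=cv2.imread("pics/top0.png")
a=cv2.resize(i[172:236,172:292],None,fx=6.6,fy=6.6,interpolation=2)[:,:792]
b=cv2.resize(i[172:236,286:406],None,fx=6.6,fy=6.6,interpolation=2)[:,:792]
cv2.imwrite("pics/tc.png",cv2.resize(np.vstack([a,b]),(560,600)) if 0 else np.vstack([a,b])[:,:][:600] if 0 else cv2.resize(np.vstack([a,b]),None,fx=.7,fy=.7))
E
```

```text
(no output)
```

View pics/tc.png

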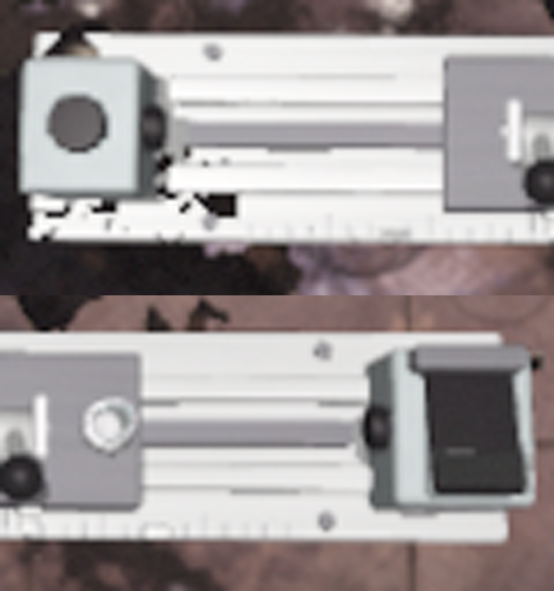

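The crop shows the plate corners at about (178.9,179.6), (178.5,224.2), (394.7,180.3) and (395.7,225.1). The carriage spans cols 268.1–316.5 and the ball is at about (290,211.4), already leaning forward.

```bash
python3 - <<'E'
from h import *
c=cam("top")
P=[at(c,*p,.008) for p in[(178.9,179.6),(178.5,224.2),(394.7,180.3),(395.7,225.1)]]
print(np.round(P,4)); m=np.mean(P,0)
d=(P[0]+P[1]-P[2]-P[3])/2; print("mid",m,"len",np.linalg.norm(d),"yaw",np.arctan2(-d[0],d[1]))
print("ball",at(c,290,211.4,.09),"carr",at(c,268.1,200,.038),at(c,316.5,200,.038),"pad",at(c,286+480/4.62,172+(485-295.7)/4.62,.07))
w=cam("wrist");print(w["fx"],w["cx"],w["cy"],np.round(w["extrinsics"],3).tolist())
E
```

```text
[[ 0.5967  0.213   0.008 ]
 [ 0.4927  0.2097  0.008 ]
 [ 0.6035 -0.2891  0.008 ]
 [ 0.4999 -0.2896  0.008 ]]
mid [ 0.54819492 -0.03901835  0.008     ] len 0.5007130868925797 yaw 0.013909397051212474
ball [ 0.52152267 -0.04233908  0.09      ] carr [0.54965761 0.00376763 0.038     ] [ 0.55155597 -0.10448825  0.038     ] pad [ 0.52330946 -0.25738214  0.07      ]
309.09528369236415 256.70373227827776 190.2388909238564 [[0.345, 0.908, 0.237, 0.258], [-0.939, 0.335, 0.085, -0.492], [-0.002, -0.252, 0.968, 0.385], [0.0, 0.0, 0.0, 1.0]]
```

```bash
python3 shift.py '[[0.0325,-0.024,-0.001,0,0,0],[0.0325,-0.024,-0.001,0,0,0],[0.0325,-0.024,-0.001,0,0,0],[0.0325,-0.024,-0.001,0,0,0],[0.0325,-0.024,-0.001,0,0,0],[0.0325,-0.024,-0.001,0,0,0],[0.0325,-0.024,-0.001,0,0,0],[0.0325,-0.024,-0.001,0,0,0],[0.0325,-0.024,-0.001,0,0,0],[0.0325,-0.024,-0.001,0,0,0]]' 0
python3 shift.py '[[0.0325,-0.024,-0.001,0,0,0],[0.0325,-0.024,-0.001,0,0,0],[0.0325,-0.024,-0.001,0,0,0],[0.0325,-0.024,-0.001,0,0,0],[0,0,0,0,0,-0.15],[0,0,0,0,0,-0.15],[0,0,0,0,0,-0.15],[0,0,0,0,0,-0.15],[0,0,0,0,0,-0.15],[0,0,0,0,0,-0.15]]'
python3 shift.py '[[0,0,0,0,0,-0.15],[0,0,0,0,0,-0.15],[0,0,0,0,0,-0.15],[0,0,0,0,0,-0.15],[0,0,0,0,0,-0.15],[0,0,0,0,0,-0.15],[0,0,0,0,0,-0.15],[0,0,0,0,0,-0.15],[0,0,0,0,0,-0.15],[0,0,0,0,0,-0.15]]'
python3 shift.py '[[0,0,0,0,0,-0.15],[0,0,0,0,0,-0.15],[0,0,0,0,0,-0.1],[0,0,0,0,0,0]]'
python3 - <<'E'
from h import *
w=cam("wrist","w1");np.save("w1E",w["extrinsics"]);print(ctrl.get_obs()["qpos"])
print([np.round(proj(w,p)).tolist() for p in[(.499,-.04,.02),(.522,-.0423,.098),(.55,.0037,.038),(.55,-.1045,.038)]])
cv2.imwrite("pics/w1b.png",cv2.resize(w["pixels"],(800,600),interpolation=2))
E
```

```text
time_s: 1.2
ee_pos: [0.4125, -0.1775, 0.2376]
eef_rot: [3.141, -0.0, 0.352]
force: [0.2, -1.3, 0.3]
grip_width: 0.0172
grip_force: 0.0
time_s: 2.2
ee_pos: [0.5008, -0.0441, 0.2413]
eef_rot: [-3.141, 0.0, 1.258]
force: [0.3, 0.4, 0.4]
grip_width: 0.0003
grip_force: 0.0
time_s: 3.2
ee_pos: [0.5008, -0.0441, 0.2413]
eef_rot: [-3.142, -0.0, 2.758]
force: [-1.0, 0.2, 0.7]
grip_width: 0.0006
grip_force: 0.0
time_s: 3.6
ee_pos: [0.5008, -0.0441, 0.2413]
eef_rot: [3.142, -0.0, -3.13]
force: [-0.4, 0.3, 0.3]
grip_width: 0.0003
grip_force: 0.0
[-1.60683385e-01  1.83202255e-01  1.63280655e+00 -8.45318195e-06
  1.32578033e+00 -1.73941972e+00]
[[260.0, 169.0], [258.0, 205.0], [295.0, 213.0], [207.0, 212.0]]
```

View pics/w1b.png

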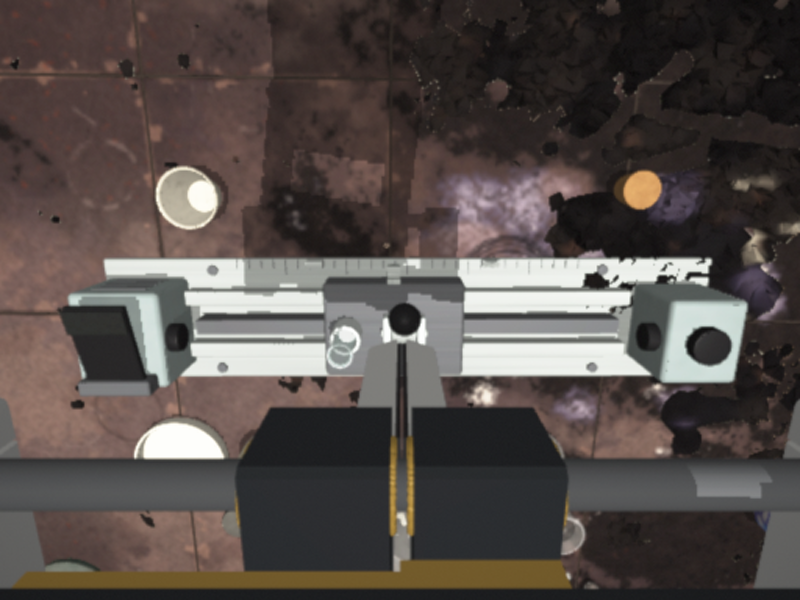

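The wrist view (800x600) shows the ball at (404,320), the carriage at cols 324–463, and the plate's front edge with its scale at row ~262. I'll magnify the front edge to find the tabs.

```bash
python3 - <<'E'
from h import *
i=cv2.imread("pics/w1.png")
f=lambda a,b:cv2.resize(i[156:192,a:b],None,fx=8,fy=8,interpolation=2)
cv2.imwrite("pics/w1c.png",np.vstack([f(160,260),f(250,350)]))
E
```

```text
(no output)
```

View pics/w1c.png

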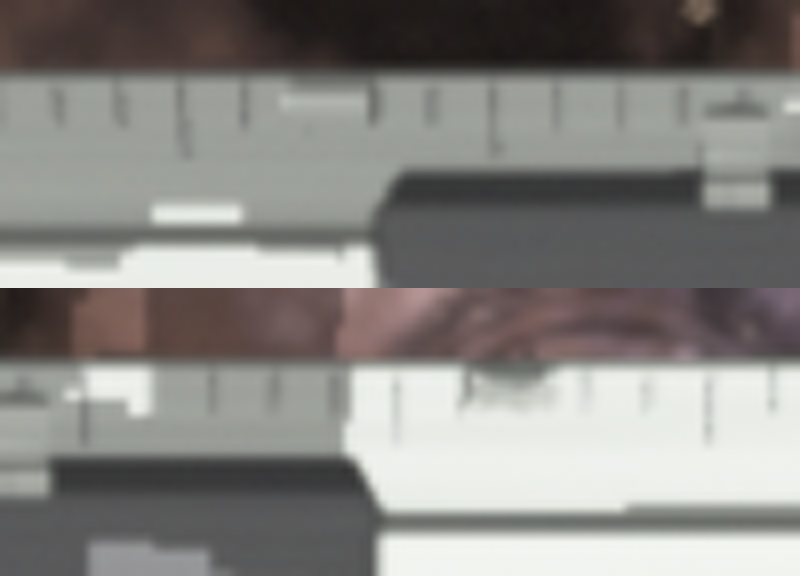

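```bash
python3 shift.py '[[0.03,0.02,0.02,0,0,0],[0.03,0.02,0.03,0,0,0],[0,0.01,0.04,0,0,0],[0,0,0.04,0,0,0],[0,0,0,0,0,0]]'
python3 - <<'E'
from h import *
w=cam("wrist","w2")
i=w["pixels"];p=proj(w,(.499,-.02,.02));print(p)
u,v=int(p[0]),int(p[1])
a=max(u-100,0);b=max(v-50,0);print(a,b)
cv2.imwrite("pics/w2c.png",cv2.resize(i[b:b+100,a:a+200],None,fx=4,fy=4,interpolation=2))
E
```

```text
time_s: 4.15
ee_pos: [0.438, 0.0057, 0.108]
eef_rot: [3.141, -0.007, -3.134]
force: [-0.1, 0.1, 0.2]
grip_width: 0.0006
grip_force: 0.0
[227.14404369 267.53933618]
127 217
```

View pics/w2c.png

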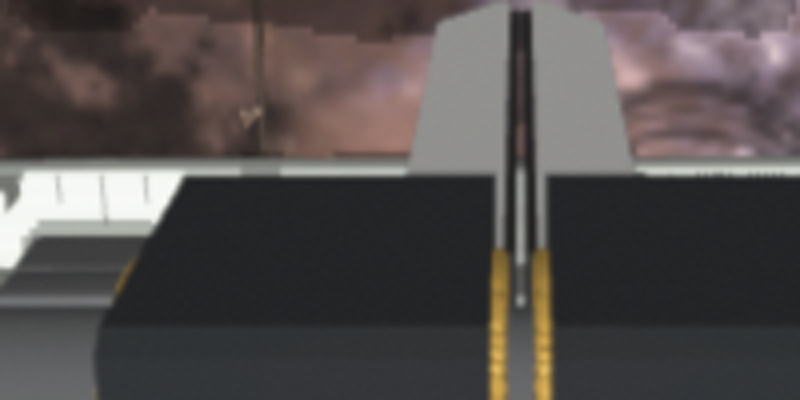

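The fingers hide the front edge here, because the camera looks back past them. I'll move to the clear side of the carriage, above the rail.

```bash
python3 shift.py '[[0,0.03,-0.02,0,0,0],[-0.02,0.025,0,0,0,0],[-0.03,0.02,0,0,0,0],[-0.032,0,0,0,0,0],[0,0,0,0,0,0]]'
python3 - <<'E'
from h import *
w=cam("wrist","w3")
i=w["pixels"]
for P in[(.499,-.05,.02),(.499,.03,.02)]: print(proj(w,P))
u,v=map(int,proj(w,(.499,-.01,.02)))
a=max(u-90,0);b=max(v-35,0);print(a,b)
cv2.imwrite("pics/w3c.png",cv2.resize(i[b:b+70,a:a+160],None,fx=5,fy=5,interpolation=2))
E
```

```text
time_s: 4.7
ee_pos: [0.5249, 0.0815, 0.1339]
eef_rot: [3.141, 0.004, -3.133]
force: [-0.1, 0.4, 0.8]
grip_width: 0.0007
grip_force: 0.0
[109.25963979 162.4606107 ]
[199.36206333 163.30207277]
64 127
```

View pics/w3c.png

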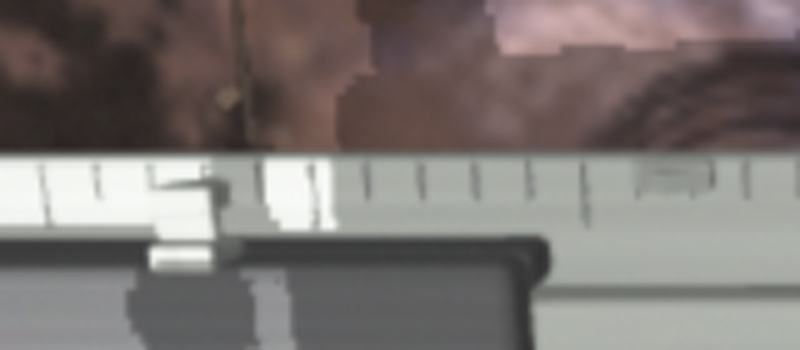

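The carriage index is around (165–225,185–265) in the crop, and the right tab is centred at crop x≈675, which is image u≈199, v≈162. I'll check the tab shapes numerically.

```bash
python3 - <<'E'
from h import *
a=cv2.cvtColor(cv2.imread("pics/w3.png"),6);b=cv2.cvtColor(cv2.imread("pics/w1.png"),6)
np.set_printoptions(linewidth=250)
print("w3 right, rows157-168 cols188-210\n",a[157:168,188:211])
print("w1 right rows 162-172 cols 304-324\n",b[162:172,304:325])
print("w1 left rows 162-174 cols 192-210\n",b[162:174,191:211])
print("w3 pointer cols 90-114\n",a[158:184,90:115])
E
```

```text
w3 right, rows157-168 cols188-210
 [[101 100 100  99  97  99 102 102  99  97  95  94  94  96  98 101 102 104 108 111 112 111 110]
 [139 138 135 131 127 125 124 124 121 122 122 123 123 125 124 125 126 125 131 139 142 143 142]
 [163 163 153 145 140 138 138 137 137 138 138 138 138 138 139 140 141 134 132 155 164 164 164]
 [173 172 162 156 148 145 144 142 141 140 142 144 146 146 148 149 153 148 133 161 172 174 173]
 [173 171 163 154 147 145 144 137 134 133 136 137 141 143 147 149 149 146 126 159 172 173 173]
 [172 171 163 153 148 147 150 150 149 146 146 147 147 147 147 148 148 145 118 156 170 171 172]
 [172 170 163 153 148 148 151 151 150 148 148 148 148 148 147 149 148 145 121 157 170 171 171]
 [171 171 165 150 149 150 154 153 151 149 148 148 150 149 146 149 151 149 140 162 170 170 170]
 [172 172 168 144 153 158 161 159 157 155 156 156 159 158 144 154 158 160 165 169 171 170 170]
 [173 172 170 151 164 170 171 171 168 166 169 170 171 168 151 163 170 171 172 171 172 171 171]
 [171 170 170 168 170 170 170 170 170 170 170 170 170 170 168 169 169 170 170 170 170 169 170]]
w1 right rows 162-1
[... 3922 characters left out ...]
 240 240 238 237 238 242 243 242 242 241 228 149  98  92  92  91  87  76  66  63]
 [ 64  64  65 107 226 235 232 230 228 229 233 235 235 234 234 227 151  99  89  87  84  76  66  61  60]
 [ 69  69  67 100 214 199 181 178 176 176 180 183 184 183 182 176 127  95  81  77  71  67  67  67  67]
 [ 89  82  75  94 171 169 160 157 155 155 158 161 162 161 161 157 125  95  81  78  77  79  86  90  90]
 [116  97  87  90 110 121 122 122 121 121 123 124 125 124 123 122 108  93  88  87  88  91 111 118 120]
 [128 103  92  91  92  94  95  95  94  94  94  96  95  95  95  95  93  91  91  91  91  94 112 118 120]
 [134 106  93  92  93  93  93  93  92  92  92  92  92  92  93  92  92  93  93  92  91  92  95  98 113]]
```

```bash
python3 - <<'E'
from h import *
w=cam("wrist");w["extrinsics"]=np.load("w1E.npy")
m=at(w,314.3,168.5,.021);p=at(w,252.2,168,.023);b=at(w,404*.64,320*.64,.098)
print("mark",m,"ptr",p,"ball",b, "carr", at(w,324*.64,205,.038),at(w,463*.64,205,.038))
y=np.array([-.0139,1]);print("dist",(m-p)[:2]@y)
E
```

```text
mark [0.49770932 0.02740116 0.021     ] ptr [ 0.49765536 -0.04979521  0.023     ] ball [ 0.52180896 -0.04210766  0.098     ] carr [ 0.54149512 -0.10410798  0.038     ] [0.5401737  0.00480337 0.038     ]
dist 0.07719561786998032
```

```bash
python3 shift.py '[[0.04,-0.01,0,0,0,-0.005],[0,-0.04,0,0,0,0],[0,-0.04,0,0,0,0],[0,-0.034,0.01,0,0,0],[0,0,0.017,0,0,0],[0,0,0,0,0,0]]'
```

```text
time_s: 5.4
ee_pos: [0.4821, -0.044, 0.1041]
eef_rot: [3.141, -0.002, -3.129]
force: [-0.2, -0.0, -0.1]
grip_width: 0.0
grip_force: 0.0
```

```bash
python3 shift.py '[[-0.01,0.002,0,0,0,0],[-0.006,0,0,0,0,0],[-0.004,0,0,0,0,0],[-0.004,0,0,0,0,0],[-0.004,0,0,0,0,0]]'
python3 shift.py '[[-0.004,0,0,0,0,0],[-0.004,0,0,0,0,0],[-0.004,0,0,0,0,0],[-0.004,0,0,0,0,0]]'
python3 shift.py '[[-0.006,0,0,0,0,0],[-0.006,0,0,0,0,0],[-0.006,0,0,0,0,0],[-0.006,0,0,0,0,0],[-0.003,0,0,0,0,0],[0,0,0,0,0,0]]'
```

```text
time_s: 5.9
ee_pos: [0.5117, -0.0403, 0.1052]
eef_rot: [-3.141, -0.0, -3.125]
force: [-4.1, -0.7, 3.9]
grip_width: 0.0007
grip_force: 2.3
time_s: 6.3
ee_pos: [0.5278, -0.0405, 0.1045]
eef_rot: [-3.142, 0.0, -3.126]
force: [-3.4, -0.8, 2.3]
grip_width: 0.0005
grip_force: 1.6
time_s: 6.9
ee_pos: [0.5546, -0.0402, 0.1041]
eef_rot: [3.142, -0.0, -3.126]
force: [-2.8, -0.3, -0.5]
grip_width: 0.0002
grip_force: 0.9
```

```bash
python3 shift.py '[[0.006,0,0,0,0,0],[0,0,-0.035,0,0,0],[-0.008,-0.001,-0.01,0,0,0],[-0.0172,-0.0005,0,0,0,0],[0,0,0,0,0,0]]' 
python3 shift.py '[[0,0,0.005,0,0,0],[0,0,0.01,0,0,0],[0,0,0,0,0,0]]' 0.036
python3 - <<'E'
from h import *
w=cam("wrist","w4");print(ctrl.get_obs()["ee_pos"],ctrl.get_obs()["grip_width"])
cv2.imwrite("pics/w4b.png",cv2.resize(w["pixels"][100:340,100:420],(800,600),interpolation=2))
E
```

```text
time_s: 7.4
ee_pos: [0.5746, -0.0414, 0.1501]
eef_rot: [-3.141, 0.002, -3.126]
force: [0.1, -1.1, 0.0]
grip_width: 0.0007
grip_force: 0.0
time_s: 7.7
ee_pos: [0.5724, -0.0413, 0.1325]
eef_rot: [3.141, -0.003, -3.126]
force: [0.1, 0.5, -0.3]
grip_width: 0.0211
grip_force: 0.0
[ 0.57279415 -0.04132683  0.13334157] 0.024978341348908962
```

View pics/w4b.png

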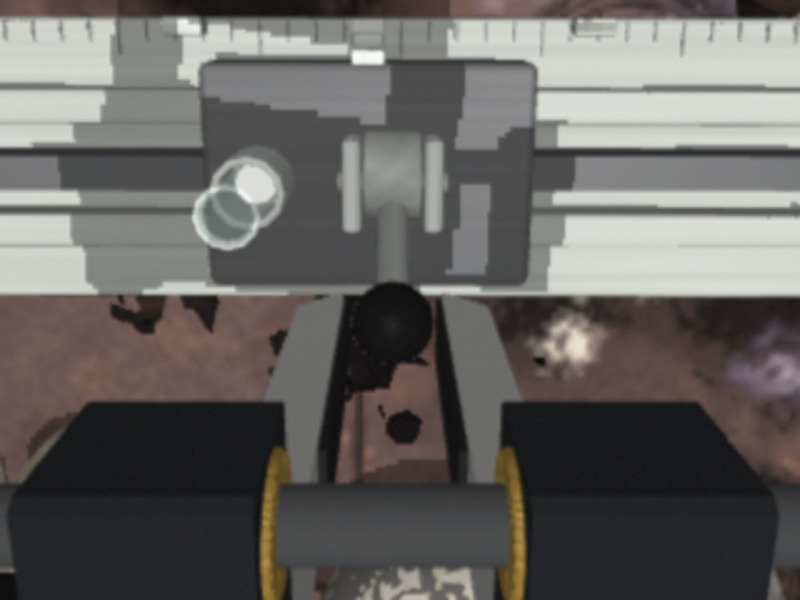

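The lever is leaning back and the ball is centred between the fingers. Both tabs and the index are visible. Next I'll grip the ball and slide the carriage.

```bash
python3 shift.py '[[0,0,0.009,0,0,0],[0,0,0.0095,0,0,0],[0,0,0,0,0,0]]'
python3 shift.py '[[0,0,0,0,0,0],[0,0,0,0,0,0],[0,0,0,0,0,0],[0,0,0,0,0,0]]' 0 10
```

```text
time_s: 8.05
ee_pos: [0.5729, -0.0413, 0.1142]
eef_rot: [3.141, -0.002, -3.126]
force: [-0.7, -0.5, -0.4]
grip_width: 0.036
grip_force: 0.0
time_s: 8.45
ee_pos: [0.5738, -0.0414, 0.1162]
eef_rot: [3.142, 0.001, -3.126]
force: [0.6, -0.4, 0.5]
grip_width: 0.0213
grip_force: 10.0
```

```bash
python3 shift.py '[[0,0.01,0,0,0,0],[0,0.015,0,0,0,0],[0,0.015,0,0,0,0],[0,0.015,0,0,0,0],[0,0.012,0,0,0,0],[0,0.008,0,0,0,0],[0,0,0,0,0,0],[0,0,0,0,0,0]]'
python3 - <<'E'
from h import *
w=cam("wrist","w5")
for P in[(.4977,.0274,.021)]: u,v=proj(w,P);print(u,v)
a,b=int(u)-40,int(v)-25;print(a,b,ctrl.get_obs()["ee_pos"])
cv2.imwrite("pics/w5c.png",cv2.resize(w["pixels"][b:b+60,a:a+80],None,fx=10,fy=10,interpolation=2))
E
```

```text
time_s: 9.25
ee_pos: [0.5727, 0.0343, 0.1162]
eef_rot: [3.14, 0.001, -3.126]
force: [4.1, 3.1, 1.6]
grip_width: 0.0209
grip_force: 10.0
249.71700089038796 106.76860111255709
209 81 [0.57271197 0.03398093 0.11619072]
```

View pics/w5c.png

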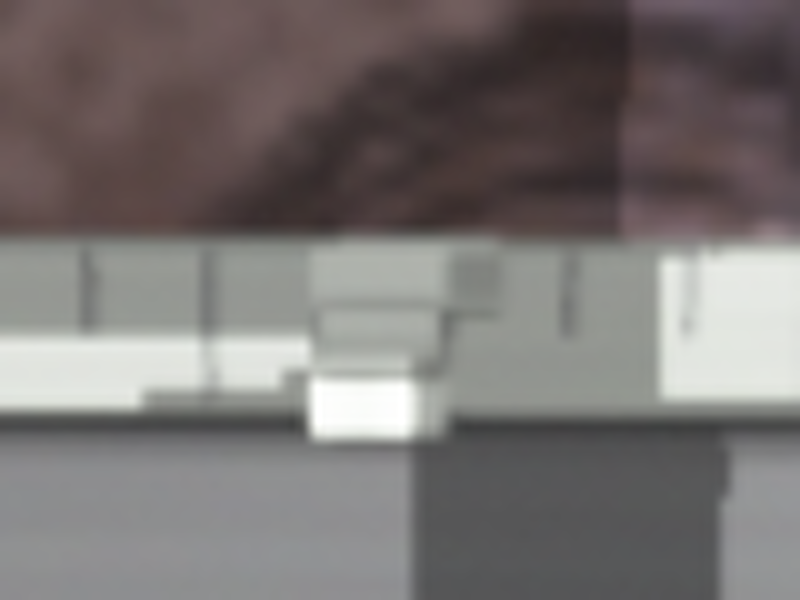

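The index is now nearly over the pointed tab, which sticks out to its right in the crop, so about 2–3 mm remain. I'll go 2 mm further, release, and take an oblique view from the front.

```bash
python3 shift.py '[[0,0.002,0,0,0,0],[0,0,0,0,0,0],[0,0,0,0,0,0]]'
python3 shift.py '[[0,0,0,0,0,0],[0,0,0,0,0,0],[0,0,0,0,0,0],[0,0,-0.03,0,0,0],[0.02,0,-0.04,0,0,0],[0.04,0,0,0,0,0],[0.04,0,0,0,0,0],[0.043,-0.006,0,0,0,0]]' 0.036
python3 shift.py '[[0,0,0,0,-0.15,0],[0,0,0,0,-0.15,0],[0,0,0,0,-0.15,0],[0,0,0,0,-0.15,0],[0.02,0,0.029,0,0,0],[0.02,0,0.029,0,0,0],[0,0,0,0,0,0],[0,0,0,0,0,0]]' 0
python3 - <<'E'
from h import *
w=cam("wrist","w6")
u,v=proj(w,(.4977,.0274,.021));print(u,v)
a,b=int(u)-40,int(v)-30;print(a,b,ctrl.get_obs()["ee_pos"])
cv2.imwrite("pics/w6c.png",cv2.resize(w["pixels"][b:b+60,a:a+80],None,fx=10,fy=10,interpolation=2))
E
```

```text
time_s: 9.6
ee_pos: [0.5727, 0.0351, 0.1161]
eef_rot: [-3.141, 0.001, -3.127]
force: [5.0, -1.8, 4.2]
grip_width: 0.0212
grip_force: 10.0
time_s: 10.4
ee_pos: [0.4278, 0.0277, 0.1856]
eef_rot: [3.141, -0.001, -3.126]
force: [0.8, -0.8, 1.2]
grip_width: 0.036
grip_force: 0.0
time_s: 11.2
ee_pos: [0.4293, 0.0275, 0.1159]
eef_rot: [3.141, 0.599, -3.126]
force: [0.0, -0.2, 0.6]
grip_width: 0.0001
grip_force: 0.0
255.65874437025028 194.13618015997974
215 164 [0.42989642 0.02745291 0.11674938]
```

View pics/w6c.png

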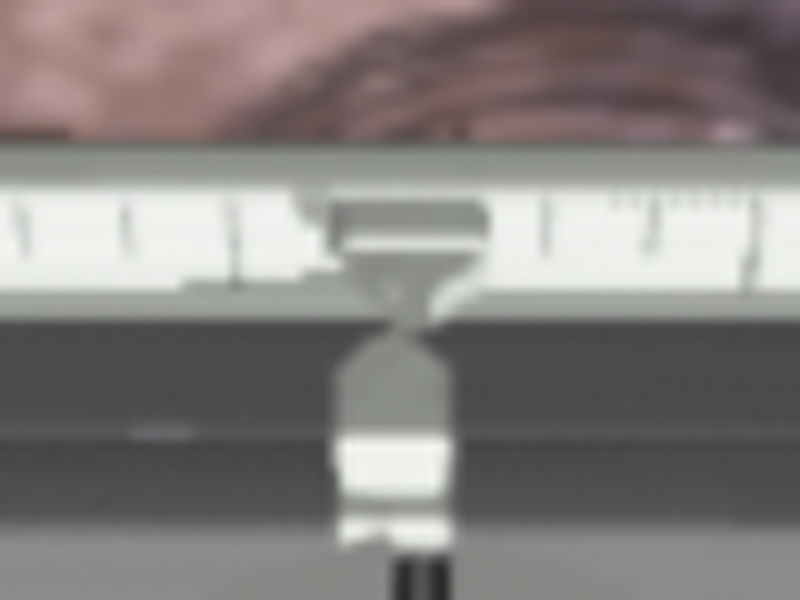

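The oblique view settles it. The pointed tab is centred at crop x≈411 with its tip at ≈(407,325), and the index is centred at x≈394. The carriage is still about 1–1.5 mm short, so I'll measure at sub-pixel level.

```bash
cat > off.py <<'E'
from h import *
def edges(r,lo,hi,x0):
    # half-level crossings of row segment
    return r
def show(g,u,v):
    a,b=int(u)-12,int(v)-14
    np.set_printoptions(linewidth=250);print("cols from",a,"rows from",b);print(g[b:b+28,a:a+26])
E
python3 - <<'E'
from off import *
g=cv2.cvtColor(cv2.imread("pics/w6.png"),6);show(g,255.7,194)
E
```

```text
cols from 243 rows from 180
[[145 146 145 145 145 145 145 145 145 144 144 145 145 144 145 145 145 144 142 142 144 144 145 145 145 145]
 [153 153 152 152 152 153 153 153 153 153 153 154 153 154 153 153 153 152 150 150 151 153 153 153 153 153]
 [179 169 163 164 165 173 176 177 177 177 177 177 177 176 176 176 177 176 176 176 178 180 179 179 179 180]
 [220 190 176 174 176 187 193 194 193 193 193 194 194 193 194 193 193 194 194 196 208 219 222 222 222 220]
 [234 199 172 166 164 143 144 147 146 147 147 147 147 147 147 147 148 148 148 154 191 228 235 235 236 233]
 [239 220 181 167 160 129 130 137 140 141 141 141 141 142 142 142 142 142 142 143 157 227 240 241 241 237]
 [240 236 213 195 168 128 131 142 146 145 145 146 146 147 146 146 146 146 145 145 154 226 239 240 240 237]
 [240 240 237 234 186 134 153 174 180 180 179 179 179 180 179 179 179 178 178 178 179 229 239 239 239 236]
 [240 240 240 237 192 145 180 208 214 215 214 214 214 215 215 215 214 214 214 217 215 233 239 239 239 236]
 [240 240 239 237 210 179 162 156 155 153 152 152 153 155 156 155 155 154 158 178 207 233 239 239 239 237]
 [
[... 1224 characters left out ...]
 141 141 140 137 123  91  77  76  76  76  75  76  76  76]
 [ 75  76  75  75  78 102 129 135 136 138 139 140 140 139 137 135 122  91  76  75  75  76  75  75  75  75]
 [ 75  76  74  76  78 102 128 135 136 139 139 139 140 139 137 134 122  90  76  75  74  76  75  75  75  76]
 [ 77  76  77  77  80 104 131 138 139 139 140 140 140 139 138 137 124  92  77  77  76  76  76  76  77  76]
 [ 76  76  75  76  80 105 133 140 142 141 141 141 141 141 141 140 126  92  76  76  76  76  75  75  75  75]
 [ 82  82  82  81  85 109 138 145 146 146 146 145 146 146 146 145 131  98  82  81  81  81  81  81  81  81]
 [ 84  84  85  84  91 130 175 188 188 188 188 188 188 188 188 186 164 112  86  84  83  84  84  84  84  84]]
```

The tab is centred at u≈256.0 (right edge 263.5, 15 px wide, tip ≈256.1) and the index at u≈253.85. At 1.06 px/mm, the carriage needs about 2.0 mm more to +y. I'll regrip, using the measured TCP y as the ruler with a target of about 0.0371.

```bash
python3 shift.py '[[-0.02,0,-0.029,0,0,0],[-0.02,0,-0.029,0,0,0],[0,0,0,0,0.15,0],[0,0,0,0,0.15,0],[0,0,0,0,0.15,0],[0,0,0,0,0.15,0],[-0.043,0.006,0,0,0,0],[-0.04,0,0,0,0,0],[-0.04,0,0,0,0,0],[-0.02,0.001,0,0,0,0]]' 0.036
python3 shift.py '[[0,0,0.02,0,0,0],[0,0,0,0,0,0],[0,0,0,0,0,0]]'
```

```text
time_s: 12.25
ee_pos: [0.5749, 0.0364, 0.1879]
eef_rot: [-3.141, 0.002, -3.127]
force: [-0.9, -0.3, 0.1]
grip_width: 0.0358
grip_force: 0.0
time_s: 12.55
ee_pos: [0.5724, 0.0365, 0.1676]
eef_rot: [-3.141, 0.001, -3.127]
force: [0.8, 0.4, 0.6]
grip_width: 0.036
grip_force: 0.0
```

```bash
python3 shift.py '[[0,0,0.025,0,0,0],[0,0.0006,0.026,0,0,0],[0,0,0,0,0,0],[0,0,0,0,0,0]]'
python3 shift.py '[[0,0,0,0,0,0],[0,0,0,0,0,0],[0,0,0,0,0,0],[0,0,0,0,0,0],[0,0,0,0,0,0]]' 0 10
```

```text
time_s: 12.95
ee_pos: [0.5728, 0.0372, 0.1168]
eef_rot: [-3.141, 0.001, -3.126]
force: [0.9, -0.6, 0.5]
grip_width: 0.036
grip_force: 0.0
time_s: 13.45
ee_pos: [0.5732, 0.0369, 0.1165]
eef_rot: [-3.141, 0.003, -3.126]
force: [0.6, -2.0, 6.1]
grip_width: 0.0211
grip_force: 10.0
```

```bash
python3 shift.py '[[0,0,0,0,0,0],[0,0,0,0,0,0],[0,0,0,0,0,0],[0,0,-0.03,0,0,0],[0.02,0,-0.04,0,0,0],[0.04,0,0,0,0,0],[0.04,0,0,0,0,0],[0.043,-0.008,0,0,0,0]]' 0.036
python3 shift.py '[[0,0,0,0,-0.15,0],[0,0,0,0,-0.15,0],[0,0,0,0,-0.15,0],[0,0,0,0,-0.15,0],[0.02,0,0.029,0,0,0],[0.02,0,0.029,0,0,0],[0,0,0.025,0,0,0],[0,0,0,0,0,0],[0,0,0,0,0,0]]' 0
python3 - <<'E'
from off import *
w=cam("wrist","w7");u,v=proj(w,(.4977,.0285,.021));print(u,v,ctrl.get_obs()["ee_pos"])
g=cv2.cvtColor(w["pixels"],6);show(g,u,v)
E
```

```text
time_s: 14.25
ee_pos: [0.428, 0.0274, 0.1848]
eef_rot: [3.141, 0.0, -3.126]
force: [-0.1, -0.3, 0.9]
grip_width: 0.0361
grip_force: 0.0
time_s: 15.15
ee_pos: [0.4433, 0.0273, 0.0941]
eef_rot: [3.141, 0.599, -3.126]
force: [-0.4, 0.1, 0.6]
grip_width: 0.0005
grip_force: 0.0
257.3835479109362 203.06298216850323 [0.44345824 0.02728897 0.09479341]
cols from 245 rows from 189
[[161 159 159 159 159 158 158 158 158 158 158 159 161 161 161 161 160 158 158 160 161 161 161 161 161 161]
 [198 184 178 176 176 176 175 176 176 176 176 184 193 197 196 196 196 196 196 197 198 199 199 199 198 198]
 [228 191 168 161 161 162 162 163 162 163 164 181 201 207 208 208 208 208 209 216 226 229 229 229 229 228]
 [236 193 154 131 137 142 142 143 143 144 144 147 151 153 152 153 153 154 156 181 228 237 238 238 237 230]
 [238 193 150 114 125 138 140 141 141 141 141 142 143 142 143 142 143 143 143 156 227 240 241 241 239 224]
 [237 191 152 113 127 142 145 145 145 145 146 146 146 146 145 146 146 145 145 156 226 239 240 240 239 226]
 [237 192 157 120 147 166 171 171 171 170 171 170 170 170 171 172 172 173 172 172 22
[... 1570 characters left out ...]
 139 140 141 140 136 116  88  77  77  76  77  76  76  76]
 [ 76  75  75  75  78 104 131 137 137 137 138 139 139 138 139 139 138 124  92  77  76  75  76  76  75  76]
 [ 76  75  75  75  78 102 129 136 136 137 137 137 137 137 136 136 135 122  91  77  75  75  76  75  75  76]
 [ 77  76  76  75  79 102 129 135 135 137 138 137 137 136 135 135 134 122  90  76  75  76  76  75  75  75]
 [ 76  76  76  76  80 104 130 138 139 139 140 140 139 138 138 138 136 124  92  77  76  76  76  76  75  75]
 [ 77  78  77  77  81 105 133 140 141 141 141 141 141 141 141 141 139 127  93  78  76  76  76  76  76  76]
 [ 83  83  83  83  87 109 133 140 140 143 143 143 143 143 142 140 139 127  98  85  83  82  83  83  83  82]]
```

```bash
python3 - <<'E'
from off import *
w=cam("wrist")
b=np.array([-.0139,1,0])
for z in(.010,.014,.021,.027):
    c=np.array([.4982,.0272,z]); print(z,[np.round(proj(w,c+d*b),2).tolist() for d in(-.007,0,.007)])
E
```

```text
0.01 [[247.8, 192.54], [255.87, 192.55], [263.94, 192.55]]
0.014 [[247.71, 196.08], [255.87, 196.09], [264.02, 196.09]]
0.021 [[247.57, 202.45], [255.86, 202.45], [264.15, 202.46]]
0.027 [[247.43, 208.08], [255.86, 208.09], [264.28, 208.09]]
```

The carriage is aligned to within about 0.1 px: the index is centred at 256.33 and the tab at 256.38. Next I'll go behind the ball with closed fingers and clamp.

```bash
python3 shift.py '[[0,0,-0.025,0,0,0],[-0.02,0,-0.029,0,0,0],[-0.02,0,-0.029,0,0,0],[0,0,0,0,0.15,0],[0,0,0,0,0.15,0],[0,0,0,0,0.15,0],[0,0,0,0,0.15,0],[-0.04,0.004,0,0,0,0],[-0.045,0.003,0,0,0,0],[-0.045,0,0,0,0,0]]' 0
python3 shift.py '[[-0.045,0,0,0,0,0],[0,0,0,0,0,0],[0,0,0.03,0,0,0],[0,0,0.04,0,0,0],[0,0,0.01,0,0,0],[0,0,0,0,0,0]]'
```

```text
time_s: 16.25
ee_pos: [0.5609, 0.0362, 0.1868]
eef_rot: [-3.141, 0.002, -3.127]
force: [-0.5, -0.4, -0.2]
grip_width: 0.0006
grip_force: 0.0
time_s: 16.85
ee_pos: [0.6038, 0.0366, 0.1054]
eef_rot: [-3.141, -0.001, -3.127]
force: [0.0, -0.2, 1.3]
grip_width: 0.0007
grip_force: 0.0
```

```bash
python3 shift.py '[[0.004,0,0,0,0,0],[0.004,0,0,0,0,0],[0.004,0,0,0,0,0],[0.004,0,0,0,0,0],[0.004,0,0,0,0,0],[0.004,0,0,0,0,0],[0.004,0,0,0,0,0],[0.004,0,0,0,0,0],[0.004,0,0,0,0,0]]'
python3 shift.py '[[0.002,0,0,0,0,0],[0.002,0,0,0,0,0],[0.002,0,0,0,0,0]]'
python3 shift.py '[[0.002,0,0,0,0,0],[0.002,0,0,0,0,0]]'
python3 shift.py '[[0.002,0,0,0,0,0],[0.002,0,0,0,0,0]]'
```

```text
time_s: 17.75
ee_pos: [0.5681, 0.0361, 0.1051]
eef_rot: [-3.142, 0.0, -3.126]
force: [2.5, -0.3, 2.2]
grip_width: 0.0002
grip_force: 1.6
time_s: 18.05
ee_pos: [0.5622, 0.036, 0.1048]
eef_rot: [3.142, -0.0, -3.126]
force: [2.9, -0.3, 2.5]
grip_width: 0.0004
grip_force: 1.4
time_s: 18.25
ee_pos: [0.5582, 0.036, 0.1048]
eef_rot: [3.142, -0.0, -3.126]
force: [2.3, 1.0, 1.7]
grip_width: 0.0005
grip_force: 1.3
time_s: 18.45
ee_pos: [0.5542, 0.0359, 0.1049]
eef_rot: [3.142, -0.0, -3.126]
force: [3.2, 0.0, 1.1]
grip_width: 0.0003
grip_force: 1.2
```

```bash
python3 shift.py '[[0.0015,0,0,0,0,0],[0.0015,0,0,0,0,0]]' | grep -E "ee|force:"
python3 shift.py '[[0.0015,0,0,0,0,0],[0.0015,0,0,0,0,0]]'| grep -E "ee|force:"
```

```text
ee_pos: [0.5512, 0.0359, 0.1048]
eef_rot: [3.142, -0.0, -3.126]
force: [3.5, 0.8, -0.3]
grip_force: 1.3
ee_pos: [0.5482, 0.0358, 0.1047]
eef_rot: [3.142, -0.0, -3.126]
force: [2.2, 0.4, -3.1]
grip_force: 1.5
```

```bash
python3 shift.py '[[0.0015,0,0,0,0,0]]' | grep -E "ee|force:"
python3 shift.py '[[0.0015,0,0,0,0,0]]'| grep -E "ee|force:"
```

```text
ee_pos: [0.5467, 0.0358, 0.1047]
eef_rot: [3.142, -0.0, -3.126]
force: [2.0, 1.0, -2.1]
grip_force: 1.5
ee_pos: [0.5453, 0.0358, 0.1048]
eef_rot: [-3.142, -0.0, -3.126]
force: [3.1, 1.1, -1.4]
grip_force: 1.6
```

```bash
for k in 1; do python3 shift.py '[[0.0015,0,0,0,0,0]]' | grep -E "ee_|^force"; done
python3 shift.py '[[0.0015,0,0,0,0,0]]'| grep -E "ee_|^force"
```

```text
ee_pos: [0.5438, 0.0358, 0.1049]
force: [3.5, 1.2, -1.4]
ee_pos: [0.5424, 0.0357, 0.105]
force: [3.2, 1.1, -2.2]
```

```bash
python3 shift.py '[[0.0015,0,0,0,0,0]]' | grep -E "ee_|^force"
python3 shift.py '[[0.0015,0,0,0,0,0]]'| grep -E "ee_|^force"
```

```text
ee_pos: [0.5409, 0.0357, 0.105]
force: [5.2, 1.1, -2.2]
ee_pos: [0.5394, 0.0357, 0.1051]
force: [4.3, 0.8, -1.7]
```

```bash
python3 shift.py '[[0.001,0,0,0,0,0]]' | grep -E "ee_|^force"
python3 shift.py '[[0.001,0,0,0,0,0]]'| grep -E "ee_|^force"
```

```text
ee_pos: [0.5384, 0.0357, 0.1051]
force: [4.8, 1.5, -3.2]
ee_pos: [0.5376, 0.0357, 0.1051]
force: [6.2, 1.3, -2.9]
```

```bash
python3 shift.py '[[0.001,0,0,0,0,0]]' | grep -E "ee_|^force"
python3 shift.py '[[0.0007,0,0,0,0,0]]'| grep -E "ee_|^force"
```

```text
ee_pos: [0.5367, 0.0357, 0.1051]
force: [6.0, 2.0, -2.7]
ee_pos: [0.5361, 0.0357, 0.1051]
force: [7.4, 1.4, -3.1]
```

```bash
python3 shift.py '[[0.0007,0,0,0,0,0]]' | grep -E "ee_|^force"
python3 shift.py '[[0.0007,0,0,0,0,0]]'| grep -E "ee_|^force"
```

```text
ee_pos: [0.5355, 0.0357, 0.1051]
force: [8.6, 1.5, -3.6]
ee_pos: [0.5349, 0.0356, 0.1051]
force: [8.7, 1.5, -4.4]
```

```bash
python3 shift.py '[[0.0007,0,0,0,0,0]]' | grep -E "ee_|^force"
python3 shift.py '[[0.0007,0,0,0,0,0]]'| grep -E "ee_|^force"
```

```text
ee_pos: [0.5343, 0.0357, 0.1052]
force: [8.9, 1.6, -4.9]
ee_pos: [0.5337, 0.0356, 0.1052]
force: [10.3, 2.2, -4.8]
```

```bash
python3 shift.py '[[0.0007,0,0,0,0,0]]' | grep -E "ee_|^force"
python3 shift.py '[[0.0006,0,0,0,0,0]]'| grep -E "ee_|^force"
```

```text
ee_pos: [0.5332, 0.0356, 0.1052]
force: [13.0, 1.6, -6.2]
ee_pos: [0.5325, 0.0356, 0.1051]
force: [11.2, 2.1, -6.6]
```

```bash
python3 shift.py '[[0.0006,0,0,0,0,0]]' | grep -E "ee_|^force"
python3 shift.py '[[0.0006,0,0,0,0,0]]'| grep -E "ee_|^force"
```

```text
ee_pos: [0.532, 0.0356, 0.1051]
force: [12.9, 2.4, -6.7]
ee_pos: [0.5316, 0.0356, 0.1052]
force: [14.9, 2.6, -9.3]
```

```bash
python3 shift.py '[[0.0006,0,0,0,0,0]]' | grep -E "ee_|^force"
```

```text
ee_pos: [0.5312, 0.0356, 0.1052]
force: [16.7, 1.7, -9.9]
```

The tangential force on the ball is about 8 N with the cam biting. I'll back off and recheck the alignment.

```bash
python3 shift.py '[[-0.002,0,0,0,0,0],[-0.012,0,0,0,0,0],[0,0,-0.04,0,0,0],[0,0,-0.04,0,0,0],[0.037,0,0,0,0,0],[0.04,-0.006,0,0,0,0],[0.04,0,0,0,0,0],[0,0,0,0,-0.15,0],[0,0,0,0,-0.15,0],[0,0,0,0,-0.15,0]]'
python3 shift.py '[[0,0,0,0,-0.15,0],[0.02,0,0.029,0,0,0],[0.02,0,0.029,0,0,0],[0,0,0.025,0,0,0],[0,0,0,0,0,0],[0,0,0,0,0,0]]'
python3 - <<'E'
from off import *
w=cam("wrist","w8");u,v=proj(w,(.4977,.0285,.021));print(u,v,ctrl.get_obs()["ee_pos"])
g=cv2.cvtColor(w["pixels"],6);show(g,u,v)
b=np.array([-.0139,1,0]);c=np.array([.4982,.0272,.011]);print([np.round(proj(w,c+d*b),2).tolist() for d in(-.007,0,.007)])
E
```

```text
time_s: 21.75
ee_pos: [0.4265, 0.0279, 0.1854]
eef_rot: [-3.141, 0.456, -3.126]
force: [1.2, -0.5, -0.4]
grip_width: 0.0007
grip_force: 0.0
time_s: 22.35
ee_pos: [0.4404, 0.0282, 0.094]
eef_rot: [3.141, 0.598, -3.126]
force: [-0.6, -0.4, -0.1]
grip_width: 0.0001
grip_force: 0.0
256.2327271239252 205.34623115209246 [0.44069977 0.02822596 0.09472513]
cols from 244 rows from 191
[[157 156 156 156 155 156 155 156 156 155 156 156 155 156 155 154 153 152 151 154 155 155 155 155 155 155]
 [186 175 171 172 179 182 182 182 181 181 181 181 180 180 180 180 179 179 180 181 183 183 183 183 182 181]
 [222 191 174 175 190 195 195 196 196 195 195 195 195 195 195 194 195 195 197 209 220 223 223 223 223 216]
 [234 193 156 147 146 146 145 145 146 144 145 145 146 145 146 146 146 146 152 195 230 236 237 236 235 222]
 [238 193 150 117 128 138 139 140 140 140 140 140 141 142 142 142 141 142 146 180 232 241 241 241 240 228]
 [237 191 149 113 127 139 142 143 142 142 143 143 144 144 143 143 143 143 145 165 228 240 240 240 239 225]
 [236 190 151 116 135 151 154 155 155 155 155 154 156 156 155 156 155 155 155 1
[... 1630 characters left out ...]
6]
 [ 75  76  75  76  79 103 129 135 136 135 138 139 142 142 141 140 136 113  86  77  75  75  75  75  75  75]
 [ 75  75  75  75  78 103 130 136 136 138 140 140 140 141 140 138 135 113  86  76  76  76  76  75  75  76]
 [ 77  76  75  76  79 105 129 136 137 139 139 139 141 140 138 136 133 113  87  77  76  76  76  76  75  76]
 [ 76  77  76  76  81 113 132 137 137 137 140 140 140 139 138 138 135 117  92  80  78  77  76  77  76  75]
 [ 77  78  78  78  87 116 134 138 138 138 140 140 140 141 140 139 136 127 111  97  92  84  79  77  76  76]
 [ 85  88  93 100 107 123 133 136 136 136 137 134 133 138 134 131 134 135 132 125 122 112  99  95  90  85]]
[[246.69, 196.67], [254.73, 196.67], [262.77, 196.68]]
```

Still aligned after clamping, to about 0.2 mm. Next I'll locate the paddle from the earlier top and wrist pictures.

```bash
python3 - <<'E'
from off import *
w=cam("wrist");w["extrinsics"]=np.load("w1E.npy")
for p in[(62,308),(131,305)]: print("w1 front",at(w,p[0]*.64,p[1]*.64,.083))
for p in[(80,385),(158,380)]: print("w1 hinge",at(w,p[0]*.64,p[1]*.64,.07))
t=cam("top")
f=lambda x,y:(286+x/4.62,172+(y-295.7)/4.62)
for p in[(437,492),(525,495)]: print("top front",at(t,*f(*p),.083))
for p in[(428,372),(510,372)]: print("top hinge",at(t,*f(*p),.07))
E
```

```text
w1 front [ 0.52075337 -0.2749586   0.083     ]
w1 front [ 0.51805841 -0.22772617  0.083     ]
w1 hinge [ 0.58373819 -0.28080037  0.07      ]
w1 hinge [ 0.57903962 -0.22266785  0.07      ]
top front [ 0.51889173 -0.23372169  0.083     ]
top front [ 0.51824527 -0.27366139  0.083     ]
top hinge [ 0.57571595 -0.23407106  0.07      ]
top hinge [ 0.5763667  -0.27216315  0.07      ]
```

```bash
python3 shift.py '[[0,0,-0.025,0,0,0],[-0.02,0,-0.029,0,0,0],[-0.02,0,-0.029,0,0,0],[0,0,0,0,0.15,0],[0,0,0,0,0.15,0],[0,0,0,0,0.15,0],[0,0,0,0,0.15,0],[-0.0121,-0.0352,0,0,0,0],[-0.0121,-0.0352,0,0,0,0],[-0.0121,-0.0352,0,0,0,0]]'
python3 shift.py '[[-0.0121,-0.0352,0,0,0,0],[-0.0121,-0.0352,0,0,0,0],[-0.0121,-0.0352,0,0,0,0],[-0.0121,-0.0352,0,0,0,0],[-0.0121,-0.0352,0,0,0,0],[0,0,0.03,0,0,0],[0,0,0.03,0,0,0],[0,0,0,0,0,0]]'
```

```text
time_s: 23.5
ee_pos: [0.465, -0.0784, 0.1862]
eef_rot: [-3.141, 0.001, -3.126]
force: [0.4, 0.3, 1.2]
grip_width: 0.0003
grip_force: 0.0
time_s: 24.3
ee_pos: [0.5263, -0.2516, 0.1227]
eef_rot: [3.139, -0.005, -3.127]
force: [0.0, 0.9, 0.2]
grip_width: 0.0006
grip_force: 0.0
```

```bash
python3 shift.py '[[-0.001,0,0.004,0,0,0],[0,0,0.004,0,0,0],[0,0,0.002,0,0,0]]'|grep -E "ee_|^force"
python3 shift.py '[[0,0,0.002,0,0,0],[0,0,0.002,0,0,0]]'|grep -E "ee_|^force"
python3 shift.py '[[0,0,0.002,0,0,0],[0,0,0.002,0,0,0]]'|grep -E "ee_|^force"
```

```text
ee_pos: [0.5294, -0.2521, 0.1162]
force: [-0.3, 0.0, -0.3]
ee_pos: [0.5292, -0.2521, 0.1113]
force: [0.0, 0.1, 2.0]
ee_pos: [0.5289, -0.2522, 0.1071]
force: [-3.0, -0.1, 4.1]
```

```bash
python3 shift.py '[[0,0,0.002,0,0,0],[0,0,0.002,0,0,0]]'|grep -E "ee_|^force"
python3 shift.py '[[0,0,0.001,0,0,0],[0,0,0.001,0,0,0]]'|grep -E "ee_|^force"
```

```text
ee_pos: [0.529, -0.2522, 0.1029]
force: [-3.1, -0.1, 4.0]
ee_pos: [0.529, -0.2522, 0.1009]
force: [-3.8, -0.4, 4.0]
```

```bash
python3 shift.py '[[0,0,0.001,0,0,0],[0,0,0.001,0,0,0]]'|grep -E "ee_|^force"
python3 shift.py '[[0,0,0.0005,0,0,0]]'|grep -E "ee_|^force"
```

```text
ee_pos: [0.5289, -0.2521, 0.0989]
force: [-4.2, -0.5, 5.3]
ee_pos: [0.529, -0.2522, 0.0987]
force: [-6.1, 1.6, 10.4]
```

```bash
python3 shift.py '[[0,0,0.0005,0,0,0]]'|grep -E "ee_|^force"
python3 shift.py '[[0,0,0.0005,0,0,0]]'|grep -E "ee_|^force"
```

```text
ee_pos: [0.529, -0.2522, 0.0985]
force: [-7.6, 1.4, 14.2]
ee_pos: [0.529, -0.2522, 0.0984]
force: [-9.9, 2.3, 18.7]
```

The paddle is on its stop: the force rises steeply with no more travel. I'll release it, lift clear and let it settle.

```bash
python3 shift.py '[[0,0,-0.003,0,0,0],[0,0,-0.005,0,0,0],[0,0,-0.005,0,0,0],[0,0,-0.01,0,0,0],[0,0,-0.03,0,0,0],[0,0,-0.04,0,0,0],[0.02,0.03,0,0,0,0],[0.02,0.035,0,0,0,0],[0,0.035,0,0,0,0],[0,0,0,0,0,0]]'
python3 - <<'E'
from off import *
w=cam("wrist","w9");t=cam("top","top9")
a=cv2.imread("pics/top0.png").astype(int);b=t["pixels"].astype(int)
# paddle and bystanders: change between first and last top picture, away from arm
d=np.abs(a-b).max(2)
for n,(u,v) in dict(cork=(208,249),crucible=(361,248),erl=(238,142),bottle=(344,144),flask=(280,122),lid=(375,146),paddle=(390,203)).items(): print(n,np.median(d[v-8:v+9,u-8:u+9]),d[v-8:v+9,u-8:u+9].mean())
# lever ball: darkest blob near expected places for several angles
g=cv2.cvtColor(w["pixels"],6)
for th in(.3,.4,.5,.6):
    p=proj(w,(.547-.062*np.sin(th),.0365,.042+.062*np.cos(th)));u,v=np.round(p).astype(int);print(th,p,g[v-4:v+5,u-4:u+5].mean() if 4<u<508 and 4<v<380 else None)
print(ctrl.get_obs()["time_s"],ctrl.get_obs()["ee_pos"])
E
```

```text
time_s: 26.9
ee_pos: [0.4871, -0.1499, 0.1912]
eef_rot: [3.141, 0.0, -3.124]
force: [-0.5, 0.1, -0.4]
grip_width: 0.0006
grip_force: 0.0
cork 2.0 2.301038062283737
crucible 68.0 78.4325259515571
erl 2.0 2.2110726643598615
bottle 2.0 2.5397923875432524
flask 2.0 2.0034602076124566
lid 2.0 1.9896193771626298
paddle 97.0 94.32525951557093
0.3 [469.15985008 249.06694602] 177.40740740740742
0.4 [468.81828694 241.90026092] 101.41975308641975
0.5 [467.99514377 234.76571539] 43.19753086419753
0.6 [466.710354   227.78098787] 43.45679012345679
27.0 [ 0.48759392 -0.1524309   0.19095741]
```

```bash
python3 -c "
from station import ctrl
print(ctrl.hand_in())"
```

```text
the job is handed in; nothing more can be done
None
```

I handed the job in at about 27 s. The index sits within about 0.2 mm of the pointed tab, and the lever is clamped with about 8 N at the ball. The shutter paddle was pressed to its stop and released. The cork, both flasks, the bottle and the lid show no change in the last picture. The arm blocked my final view of the crucible and the released paddle, so I didn't confirm those two by camera.

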